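# Fold the cake box lid down and tuck it under its lip

## Task

Close the wooden cake box without gripping or lifting anything: with the fingertips push the raised, springy lid down until it lies flat on the box, then, still holding it down, push its raised rib towards the steel lip so that the lid slides along and its free edge is tucked all the way beneath the lip. Take the hand away; the lid must stay shut by itself. Press gently, and leave the two cakes in the box and the stamp and spice jar beside it where they are.

Things in the scene. Friction and masses are not known exactly. Their poses are not given: they have to be found in the camera images.
- box: Low open wooden box, 170 x 120 mm, walls 42 mm high, fixed to the bench. Origin: centre of its underside, on the bench. Its x axis points level from the hinge end to the lip end, z up. The lid's hinge axis is level, parallel to the box's y axis, at x = -90 mm + tuck, 44 mm above the bench. Two cakes stand inside; a stamp and a spice jar stand loose beyond the hinge end, 140 mm or more from its centre.
- lid (a joint): Angle of the lid on its hinge, rad: 0 = flat on the box, growing as it stands up; starts at 0.95 to 1.25. Unless held or tucked, a weak spring lifts it back to about 0.4 or more; some 2 N on the rib holds it down. Tucked, it springs up 0.02 at most, against the lip. The lid's inner side faces the cakes; push on its outer side.
- tuck (a joint): How far the lid with its hinge pin has slid towards the lip, m: 0 = back (start: 0 to 0.002), 0.014 = fully home. Level along the box's +x; stays where it is left, takes about 4 N to push. At 0 the flat lid's edge is 5 mm short of the lip, at 0.014 it is 9 mm beneath it. The lid must be flat before it is slid; slid too early it lands on top of the lip.
- rib (a point): Middle of the top of the thumb rib on the lid's outer face: a straight bar 44 mm long across the lid (along y), 8 mm thick, standing 9 mm above the face. 119 mm from the hinge axis along the lid, 11 mm above the lid's middle plane; 55 mm above the bench when flat. Push against its hinge-side face, 115 mm from the hinge axis.
- lip_edge (a point): Middle of the lower front edge of the fixed steel lip at the end opposite the hinge: a strip 112 mm long across the box, 4 mm thick, overhanging the end wall inwards. 67 mm from the box's centre along its +x and 49 mm above the bench: 3 mm above the flat lid's upper face. The lip's top is 53 mm above the bench.
- cake_left: Flower-shaped pale cake, 62 x 66 x 26 mm, loose in the box on its floor (8 mm above the bench), on the hinge side. Origin: centre of its underside. To be left alone.
- cake_right: The like cake on the lip side of the box. To be left alone.
- stamp: Turned wooden stamp, 27 mm across, 77 mm high, standing loose beside the box. Origin: centre of its underside. To be left alone.
- jar: Glass spice jar with a screw cap, 42 mm across, 96 mm high, standing loose beside the box. Origin: centre of its underside. To be left alone.
- lid_edge (a point): Middle of the upper free edge of the lid, which goes beneath the lip: 152 mm from the hinge axis. The lid is a plywood board 4 mm thick and 110 mm wide; flat, its upper face is 46 mm above the bench.

How it is judged:
By the outcome, as a careful person would: the job done as asked, in the order asked, and still so for the second after the job is handed in, with the robot touching nothing.
It also fails if it takes over 35 s, if anything falls off the work surface, if the arm or the gripper's body presses on something with over 40 N, if the wrist force passes 120 N, or if a joint passes its speed limit or range.

## Robot

A 6-joint arm with a two-finger parallel gripper is mounted at the origin on a cart in front of the work surface, level with it; the furniture and walls round the work are solid. World frame = base frame: x ahead of the robot, y to its left, z up, the work surface at z = 0. Lengths are in mm, angles in rad, forces in N, time in s.
With the tool pointing down it reaches from about 400 to 925 mm from the base axis. Payload 12.5 kg.
Tool frame: the origin (TCP) lies between the finger pads; the fingertips stand 25 mm ahead of it and the grasp point (between the pads) lies 6 mm ahead of it; z points along the fingers, y is the line along which they close (so a half turn about z gives the same grasp; the last joint's range is limited). The gripper opens to 95 mm and grips with 3 to 60 N. Pads are 20 mm wide; open, the fingers measure 119 mm over their backs; the gripper's body (75 mm by 180 mm) begins 59 mm behind the grasp point.
Start: joints at [1.086, 0.491, 1.559, -0, 1.092, -0.106], TCP at [231.112, 580.716, 239.661] pointing down, gripper open.
Joint ranges: [-3.1, 3.1], [-0.84, 2.19], [0.05, 2.79], [-1.13, 4.28], [0.06, 2.93], [-2.69, 2.69]. Speed limits (rad/s): [2.22, 2.22, 2.79, 3.14, 3.14, 3.14].

## Interface

Orientations are given as [roll, pitch, yaw] about the fixed x, y, z axes, in that order (R = Rz(yaw) Ry(pitch) Rx(roll)).
In Python, from cell import state, read_camera, job_done, cut_out gives the robot as it stands. The module is installed in compiled form; this text tells all that it offers.
- The arm moves only by the tool jog_arm, never from a script. Its argument "motion" is a list of rows, each a list of 2 entries, a list of its own where there are three numbers: the shift along the tool's x, y, z in mm, then the turn about the tool's z in rad. A call has 1 to 5 rows; each row is the pose to reach, as a shift and turn from the pose commanded when the call began, along the tool's axes at that moment; what a row does not reach only later rows make up. A row lasts 1/10 s, in which the tool goes at most 50 mm and 8.59 degrees, less where a joint would pass 70% of its speed; a pose out of reach is approached as far as the arm can. A call with a gripper value outside its range is refused whole. "grip" is the closure, from 0 (fully open) to 1 (shut), set as the call begins (left out, the last holds). The fingers move at their own pace and stop on an object; the grip force is fixed at half the most. Time passes only in rows, so rows that repeat a pose let the fingers close. It gives the time, the measured TCP pose, the force, the opening and the grip force at its end, in the units of the state.
- state(): the state, without advancing time (a new reading comes with each control period).
- read_camera(name): name is "scene" or "side" or "wrist"; returns a dict with "img" (384x512x3 uint8, blue, green, red), "vertical_fov" (degrees; the focal length in pixels is half the picture's height over the tangent of half this angle, whatever the lens; pixels are square), "cx", "cy" (the principal point, pixels), "extrinsics" (4x4, takes a point from camera to world coordinates). Camera axes: x right, y up, looking along -z (the intrinsics and any distortion apply to the point x, -y, -z); pixel columns grow to the right and rows downward; lengths in mm; the calibration is good to about 2 mm. A picture is of the moment at which its call begins. There is no depth.
- job_done(): hands the job in; it is judged then, once.
Trained networks look in a picture, given as the dict that the camera call returned (one of the last four; its "shot" number tells which), for a name from the list of things; names that differ only in an ending like _2 or _b are one class to them, and where a whole thing is asked for, a point or a joint stands for the part that bears it (a point fixed in the world has none). Each returns a list of dicts, best first, with "p" (0 to 1); they miss things now and then, are a little off and sometimes report something else, mostly with a low value. They report only what shows in the picture. A call takes as long as a camera call.
- cut_out(name, picture): "region" (384x512 bool, what is visible of it) and "box" ([left, top, right, bottom] in pixels, round what is visible of it).
The state is a dict: "t": time; "joints": joint angles; "qvel": joint speeds; "tau": joint torques, N m; "eef_pos": TCP position; "tcp_rot": TCP orientation; "ft_force": force on the tool from outside, world axes, zero at the start; "moment": the same for the moment, N m; "opening": opening from 0.0 (shut) to 1.0 (fully open); "grip_force": force on a finger pad.
Only numpy, scipy, OpenCV 4.12 (cv2) and the standard library are available. Lean on these libraries where they do the work, as an engineer would, in place of code of your own. Each camera call takes 0.05 s, during which the arm holds its last target. There are 200 camera calls.

## Working session

There is one attempt and no reset: what is moved stays moved. The work goes in short steps, Python scripts to look and compute and a tool call to move; the robot and the scene stay as the last step left them, time stands still between calls to the robot, and variables do not carry over. Pictures are saved under pics/ and viewed, at most 10 in all, crops included, and the job is handed in when it is done.

Besides the shell and the picture viewer there is one more tool, called after "Request:" by a JSON object that holds its "op" and its "data". jog_arm: Moves the arm, as the interface text tells. Its arguments: {"type":"object","properties":{"motion":{"type":"array"},"grip":{"type":"number"}},"required":["motion"]}

```bash
mkdir -p pics; cat > h.py <<'E'
import numpy as np,cv2
from cell import *
def proj(c,P):
    E=np.array(c["extrinsics"]);P=np.atleast_2d(P).astype(float)
    p=(P-E[:3,3])@E[:3,:3]
    f=192/np.tan(np.radians(c["vertical_fov"])/2)
    return np.c_[c["cx"]+f*p[:,0]/-p[:,2],c["cy"]-f*p[:,1]/-p[:,2]]
def ray(c,u,v):
    E=np.array(c["extrinsics"]);f=192/np.tan(np.radians(c["vertical_fov"])/2)
    d=E[:3,:3]@np.array([(u-c["cx"])/f,-(v-c["cy"])/f,-1]);return E[:3,3],d
def onz(c,u,v,z):
    o,d=ray(c,u,v);return o+d*(z-o[2])/d[2]
E
python3 - <<'E'
from h import *
s=state();print(s["t"],s["tcp_rot"],s["eef_pos"],s["ft_force"],s["opening"])
ims=[]
for n in["scene","side"]:
    c=read_camera(n);print(n,c.keys(),c["vertical_fov"],c["cx"],c["cy"],np.round(c["extrinsics"],2).tolist())
    cv2.imwrite(f"pics/{n}0.png",c["img"])
    for o in["box","lid","rib","cake_left","stamp","jar"]:
        r=cut_out(o,c);print(o,[(round(x["p"],2),np.round(x["box"])) for x in r[:2]])
E
```

```text
0.0 [-3.14048387e+00 -9.69926619e-05  2.76286104e+00] [230.99079558 580.51397639 239.07170767] [-0.19667236 -1.2490743  -0.83629912] 1.0005013040759132
scene dict_keys(['img', 'vertical_fov', 'cx', 'cy', 'extrinsics', 'shot']) 54.78084435864922 250.43284496397501 195.9653862980814 [[-0.54, 0.39, -0.74, -76.17], [-0.84, -0.23, 0.49, 785.88], [0.02, 0.89, 0.45, 439.89], [0.0, 0.0, 0.0, 1.0]]
box [(0.77, array([223., 145., 329., 245.]))]
lid [(0.83, array([236., 146., 278., 205.]))]
rib [(0.66, array([233., 146., 276., 205.])), (0.45, array([212., 184., 223., 220.]))]
cake_left [(0.93, array([248., 202., 278., 221.])), (0.6, array([233., 143., 278., 206.]))]
stamp [(0.53, array([208., 186., 220., 218.]))]
jar [(0.74, array([226., 164., 247., 205.]))]
side dict_keys(['img', 'vertical_fov', 'cx', 'cy', 'extrinsics', 'shot']) 54.759225255764186 260.9336742189344 198.51145967180318 [[-0.96, 0.16, -0.22, 364.13], [-0.28, -0.53, 0.8, 1024.68], [0.01, 0.83, 0.56, 561.41], [0.0, 0.0, 0.0, 1.0]]
box [(0.59, array([242., 151., 328., 250.]))]
lid [(0.56, array([246., 153., 284., 232.]))]
rib [(0.6, array([246., 153., 282., 231.])), (0.42, array([215., 191., 235., 227.]))]
cake_left [(0.74, array([261., 214., 284., 231.]))]
stamp [(0.6, array([216., 219., 231., 253.]))]
jar [(0.79, array([213., 189., 233., 228.])), (0.43, array([245., 152., 282., 231.]))]
```

```bash
python3 - <<'E'
import cv2,numpy as np
a=cv2.imread("pics/scene0.png")[130:265,190:340];b=cv2.imread("pics/side0.png")[130:265,190:340]
f=lambda x:cv2.resize(x,None,fx=2.66,fy=2.66*1.0,interpolation=cv2.INTER_CUBIC)
f=lambda x:cv2.resize(x,None,fx=4,fy=4,interpolation=cv2.INTER_CUBIC)
cv2.imwrite("pics/a.png",f(a));cv2.imwrite("pics/b.png",f(b))
E
```

```text
(no output)
```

View pics/a.png

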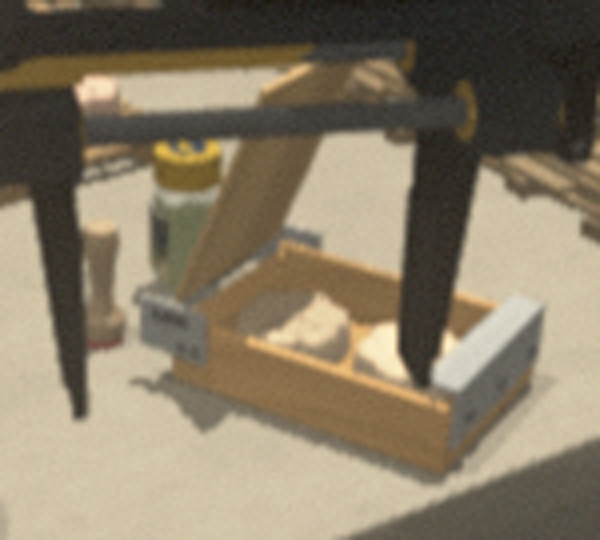

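View pics/b.png

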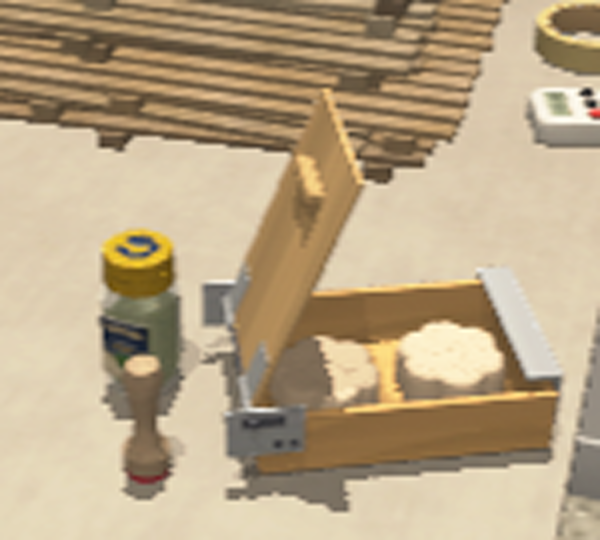

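View pics/scene0.png

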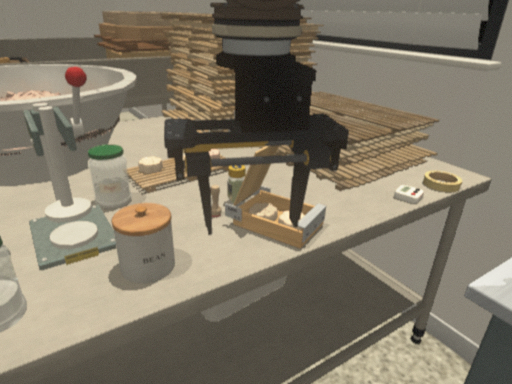

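The side view shows the box with its lip at the right, around (309–322, 198–226) px, and the raised lid's free edge at about (271,152)–(280,176). The jar and stamp stand at the left, beyond the hinge. I'll fit the box pose and lid angle from these corners.

```bash
cat > fit.py <<'E'
from h import *
from scipy.optimize import least_squares
def W(p,P):
    P=np.atleast_2d(P);c,s=np.cos(p[2]),np.sin(p[2])
    return np.c_[p[0]+c*P[:,0]-s*P[:,1],p[1]+s*P[:,0]+c*P[:,1],P[:,2]]
def lid(p,r,y,h,tuck=0):
    a=p[3];return [-90+tuck+r*np.cos(a)-h*np.sin(a),y,44+r*np.sin(a)+h*np.cos(a)]
E
python3 - <<'E'
from fit import *
from h import *
S=read_camera("side");C=read_camera("scene")
k=lambda x,y:(190+x/4,130+y/4)
side=[((67,56,53),k(478,272)),((67,-56,53),k(527,385)),((85,-60,0),k(553,455)),((-85,-60,0),k(262,475))]
sl=[((152,55,2),k(325,90)),((152,-55,2),k(362,183))]
sc=[((67,-56,53),k(437,383)),((67,56,53),k(513,293)),((85,-60,0),k(447,473)),((-85,-60,0),k(178,378))]
def res(p):
    r=[proj(S,W(p,P))[0]-q for P,q in side]+[proj(S,W(p,lid(p,*P)))[0]-q for P,q in sl]+[proj(C,W(p,P))[0]-q for P,q in sc]
    return np.ravel(r)
g=onz(S,*k(400,420),20)
s=least_squares(res,[g[0],g[1],np.arctan2(-.28,-.96),1.1],loss="soft_l1")
p=s.x;print(p,np.round(s.fun.reshape(-1,2),1).tolist())
for n,P in[("rib",lid(p,119,0,11)),("hinge",(-90,0,44)),("lip",(67,0,49))]:print(n,W(p,P).round(1))
for o in["stamp","jar"]:
    r=cut_out(o,S)[0]["box"];w=onz(S,(r[0]+r[2])/2,r[3]-3,0)[:2]-p[:2]
    c,s_=np.cos(p[2]),np.sin(p[2]);print(o,w[0]*c+w[1]*s_,-w[0]*s_+w[1]*c)
v=S["img"].copy()
L=lambda a,b:cv2.line(v,*[tuple(int(round(t)) for t in proj(S,W(p,q))[0]) for q in(a,b)],(0,0,255),1)
L((67,56,53),(67,-56,53));L((-85,-60,42),(85,-60,42));L((-85,-60,0),(85,-60,0))
L(lid(p,152,55,2),lid(p,152,-55,2));L(lid(p,0,-55,2),lid(p,152,-55,2));L(lid(p,119,22,11),lid(p,119,-22,11))
cv2.imwrite("pics/f.png",cv2.resize(v[130:265,190:340],None,fx=4,fy=4,interpolation=0))
np.save("p.npy",p)
E
```

```text
[492.05069911 331.61559763  -2.71632767   1.17647327] [[0.4, -1.6], [0.9, -2.4], [0.1, -1.3], [-0.1, 0.3], [0.2, -1.6], [0.2, -0.2], [-3.1, -1.2], [0.3, -0.0], [-0.6, 2.0], [-1.2, 1.0]]
rib [[541.6 354.1 158.1]]
hinge [[574.  368.7  44. ]]
lip [[431. 304.  49.]]
stamp -152.17945885993296 -48.10600787817952
jar -150.29302449688123 37.199024838323815
```

View pics/f.png

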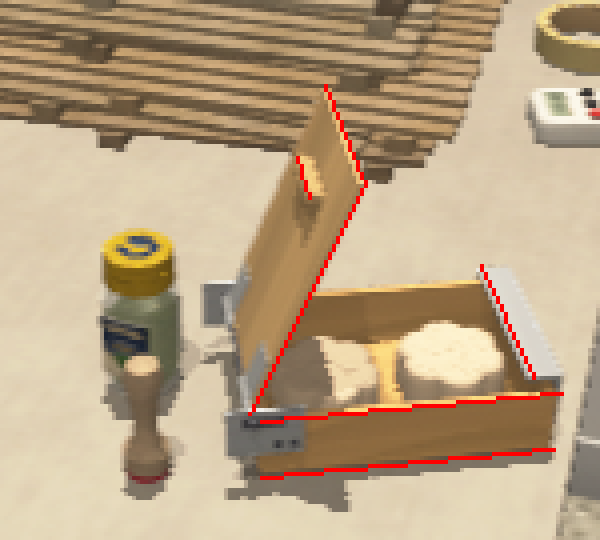

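The overlay matches to about 2 px: box at (492,332), yaw -2.716, lid 1.18 rad. I'll close the fingers and move towards the hinge side above the lid.

Request:
{"op": "jog_arm", "data": {"motion": [[[-40, -7, -20], -0.13], [[-80, -15, -30], -0.27], [[-120, -22, -30], -0.4], [[-160, -29, -30], -0.54], [[-200, -37, -30], -0.67]], "grip": 1}}

```text
t: 1.4
eef_pos: [404.5, 471.4, 269.9]
tcp_rot: [3.141, 0.0, -2.845]
ft_force: [0.1, 0.6, -1.0]
opening: 0.637
grip_force: 0.0
```

```bash
cat > bs.py <<'E'
from fit import *
from scipy.spatial.transform import Rotation as R
def bs(p=None):
    p=np.load("p.npy") if p is None else p
    s=state();w=np.array(s["eef_pos"]);d=w[:2]-p[:2];c,n=np.cos(p[2]),np.sin(p[2])
    rt=R.from_euler("xyz",s["tcp_rot"]).as_matrix()
    print("t",round(s["t"],2),"tip box xyz",np.round([d[0]*c+d[1]*n,-d[0]*n+d[1]*c,w[2]-25],1),"yawerr",round((s["tcp_rot"][2]-p[2]+np.pi)%(2*np.pi)-np.pi,3),"F box",np.round([c*s["ft_force"][0]+n*s["ft_force"][1],-n*s["ft_force"][0]+c*s["ft_force"][1],s["ft_force"][2]],2),"open",round(s["opening"],2),"tool z",rt[:,2].round(3))
    return rt,c,n,p,w
def to(x,y,z):
    rt,c,n,p,w=bs();T=W(p,(x,y,z+25))[0];print("shift",np.round(rt.T@(T-w),1))
E
python3 -c "
from bs import *
to(-88,0,225)"
```

```text
t 1.4 tip box xyz [  22.  -163.4  244.9] yawerr -0.128 F box [-0.37 -0.5  -1.04] open 0.64 tool z [ 0.  0. -1.]
shift [-130.  -148.    19.9]
```

Request:
{"op": "jog_arm", "data": {"motion": [[[-32, -37, 0], -0.1], [[-65, -74, 5], -0.13], [[-98, -111, 10], -0.13], [[-130, -148, 20], -0.13], [[-130, -148, 20], -0.13]]}}

```text
t: 1.9
eef_pos: [574.2, 364.1, 247.7]
tcp_rot: [-3.141, -0.001, -2.725]
ft_force: [-0.5, -0.7, -0.4]
opening: 0.212
grip_force: 0.0
```

```bash
python3 - <<'E'
from bs import *
_,_,_,p,_=bs()
ims=[]
for n in["wrist","side"]:
    c=read_camera(n);v=c["img"].copy()
    L=lambda a,b:cv2.line(v,*[tuple(int(round(t)) for t in proj(c,W(p,q))[0]) for q in(a,b)],(0,0,255),1)
    L((67,56,53),(67,-56,53));L((-85,-60,42),(85,-60,42));L((-85,60,42),(85,60,42));L((85,-60,42),(85,60,42))
    L(lid(p,152,55,2),lid(p,152,-55,2));L(lid(p,0,-55,2),lid(p,152,-55,2));L(lid(p,119,22,11),lid(p,119,-22,11))
    for o in["stamp","jar"]:
        r=cut_out(o,c)
        if r:print(n,o,r[0]["p"],r[0]["box"])
    cv2.imwrite(f"pics/{n}1.png",c["img"]);ims.append(v)
cv2.imwrite("pics/w1.png",ims[0]);cv2.imwrite("pics/s1.png",cv2.resize(ims[1][90:265,170:340],None,fx=3.4,fy=3.4,interpolation=0))
E
```

```text
t 1.9 tip box xyz [-88.2   4.3 222.7] yawerr -0.009 F box [ 0.74  0.46 -0.42] open 0.21 tool z [-0.001 -0.001 -1.   ]
wrist stamp 0.6 [285.1, 202.7, 306.4, 238.3]
wrist jar 0.66 [205.1, 193.6, 249.0, 251.5]
side stamp 0.56 [217.4, 220.2, 233.0, 252.7]
side jar 0.94 [213.9, 187.4, 234.2, 228.2]
```

View pics/w1.png

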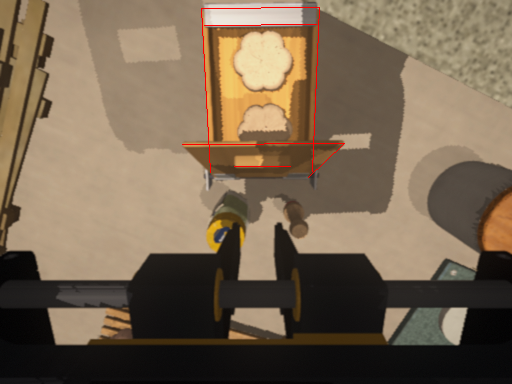

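View pics/s1.png

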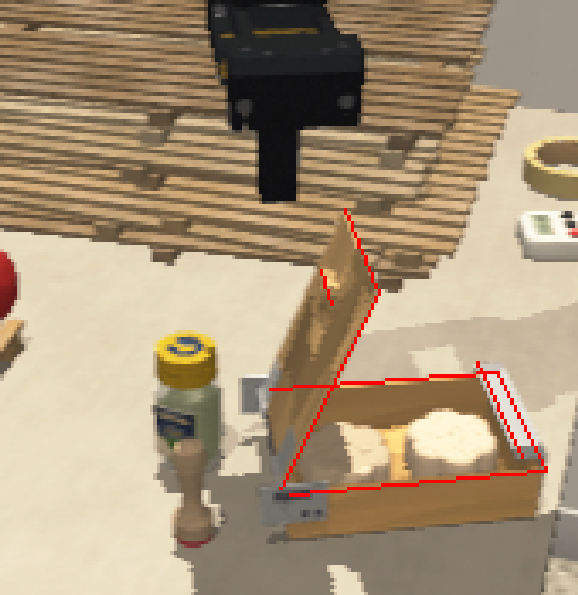

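The wrist overlay agrees to 2–3 mm, and the hand is on the outer side of the lid, clear of the jar and stamp. I'll lower it behind the lid.

Request:
{"op": "jog_arm", "data": {"motion": [[[0, 0, 25], 0], [[0, 0, 50], 0], [[0, 0, 75], 0], [[0, 0, 100], 0], [[0, 0, 104], 0]]}}

```text
t: 2.7
eef_pos: [568.6, 368.3, 143.4]
tcp_rot: [-3.141, -0.004, -2.719]
ft_force: [-0.4, -0.5, 1.0]
opening: 0.007
grip_force: 0.0
```

```bash
python3 -c "
from bs import *
to(-65.5,0,116)"
```

```text
t 2.7 tip box xyz [-84.8  -1.9 118.4] yawerr -0.003 F box [0.61 0.3  1.03] open 0.01 tool z [-0.003 -0.002 -1.   ]
shift [19.3 -1.9  2.4]
```

Request:
{"op": "jog_arm", "data": {"motion": [[[10, -1, 1], 0], [[19, -2, 2], 0], [[27, -2, 6], 0], [[34, -2, 9], 0], [[34, -2, 9], 0]]}}

```text
t: 3.2
eef_pos: [539.2, 351.8, 136.9]
tcp_rot: [3.142, -0.0, -2.72]
ft_force: [0.9, -0.1, 1.3]
opening: 0.004
grip_force: 0.0
```

```bash
python3 -c "
from bs import *
to(-20,0,90)
c=read_camera('side');cv2.imwrite('pics/s2.png',cv2.resize(c['img'][90:265,170:340],None,fx=3.4,fy=3.4,interpolation=0))"
```

```text
t 3.2 tip box xyz [-51.3   1.  111.9] yawerr -0.004 F box [-0.83  0.44  1.27] open 0.0 tool z [-0. -0. -1.]
shift [31.3  0.9 21.9]
```

View pics/s2.png

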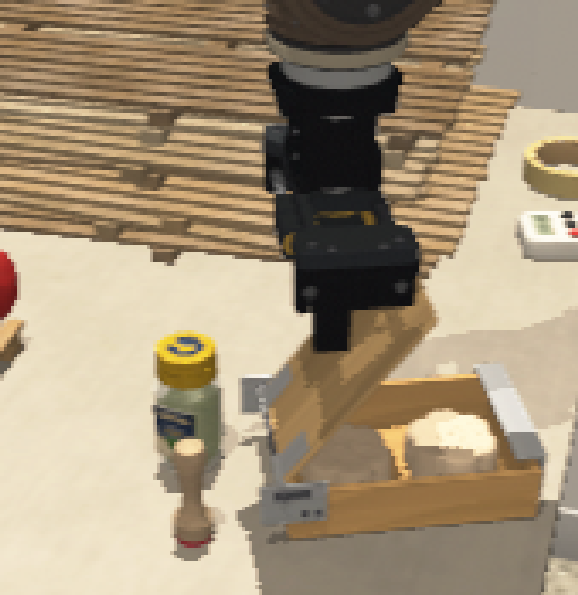

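The lid is swinging down to about 0.9 rad, with the fingertip on its outer face below the rib. I'll continue the arc.

Request:
{"op": "jog_arm", "data": {"motion": [[[8, 0, 4], 0], [[16, 0, 9], 0], [[24, 0, 15], 0], [[31, 0, 21], 0], [[31, 0, 21], 0]]}}

```text
t: 3.75
eef_pos: [510.5, 338.9, 114.6]
tcp_rot: [-3.142, -0.002, -2.72]
ft_force: [-1.2, 0.0, 0.6]
opening: 0.003
grip_force: 0.0
```

```bash
python3 -c "
from bs import *
to(-5,0,75.5)"
```

```text
t 3.75 tip box xyz [-19.8   0.9  89.6] yawerr -0.004 F box [ 1.08 -0.49  0.59] open 0.0 tool z [-0.002 -0.001 -1.   ]
shift [14.8  0.9 14.2]
```

Request:
{"op": "jog_arm", "data": {"motion": [[[7, 1, 7], 0], [[14, 1, 14], 0], [[19, 1, 21], 0], [[23, 1, 28], 0], [[23, 1, 28], 0]]}}

```text
t: 4.25
eef_pos: [489.5, 330.6, 86.5]
tcp_rot: [-3.142, -0.002, -2.72]
ft_force: [-0.3, 0.4, 0.2]
opening: 0.005
grip_force: 0.2
```

Request:
{"op": "jog_arm", "data": {"motion": [[[1, 0, 5], 0], [[2, 0, 9], 0], [[3, 0, 12], 0], [[3, 0, 13], 0], [[3, 0, 13], 0]]}}

```text
t: 4.75
eef_pos: [487.6, 329.8, 74.5]
tcp_rot: [3.142, -0.0, -2.72]
ft_force: [-0.2, 0.1, 0.5]
opening: 0.006
grip_force: 0.2
```

```bash
python3 -c "
from bs import *
to(6,0,46)"
```

```text
t 4.75 tip box xyz [ 4.8 -0.2 49.5] yawerr -0.004 F box [ 0.09 -0.2   0.51] open 0.01 tool z [-0. -0. -1.]
shift [ 1.2 -0.2  3.5]
```

Request:
{"op": "jog_arm", "data": {"motion": [[[0, 0, 1], 0], [[0, 0, 2], 0], [[0, 0, 3], 0], [[0, 0, 3], 0], [[0, 0, 3], 0]]}}

```text
t: 5.25
eef_pos: [487.6, 329.8, 71.6]
tcp_rot: [3.142, -0.0, -2.72]
ft_force: [0.1, 0.1, 0.7]
opening: 0.002
grip_force: 0.3
```

```bash
python3 -c "
from bs import *
bs()
c=read_camera('side');cv2.imwrite('pics/s3.png',cv2.resize(c['img'][140:250,220:340],None,fx=5,fy=5,interpolation=0))
bs()"
```

```text
t 5.25 tip box xyz [ 4.8 -0.2 46.6] yawerr -0.004 F box [-0.14 -0.03  0.71] open 0.0 tool z [-0. -0. -1.]
t 5.3 tip box xyz [ 4.8 -0.2 46.6] yawerr -0.004 F box [ 1.29 -0.51  1.36] open 0.0 tool z [-0.  0. -1.]
```

View pics/s3.png

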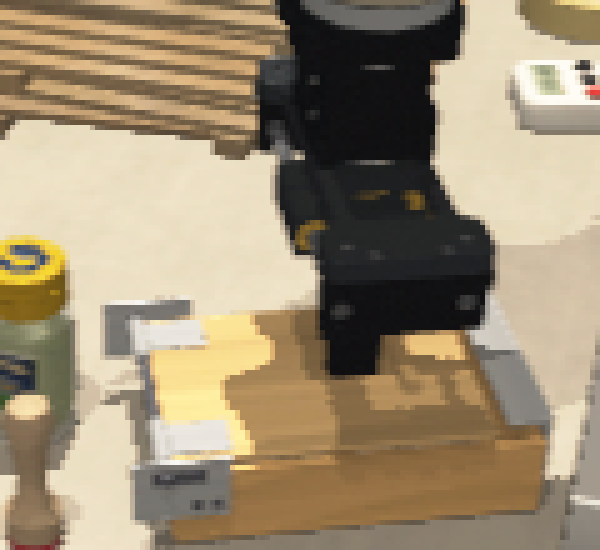

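The lid is almost flat. The finger is just on the hinge side of the rib, and the lid edge is still short of the lip. I'll press down in fine steps.

Request:
{"op": "jog_arm", "data": {"motion": [[[0, 0, 0.5], 0], [[0, 0, 0.8], 0], [[0, 0, 1.0], 0], [[0, 0, 1.0], 0], [[0, 0, 1.0], 0]]}}

```text
t: 5.8
eef_pos: [487.6, 329.8, 70.8]
tcp_rot: [3.142, 0.0, -2.72]
ft_force: [-1.4, -0.8, 4.5]
opening: 0.005
grip_force: 1.8
```

Request:
{"op": "jog_arm", "data": {"motion": [[[2, 0, 0.3], 0], [[4, 0, 0.3], 0], [[6, 0, 0.3], 0], [[8, 0, 0.3], 0], [[8, 0, 0.3], 0]]}}

```text
t: 6.3
eef_pos: [480.2, 326.5, 70.5]
tcp_rot: [3.142, 0.0, -2.72]
ft_force: [1.2, 0.8, 3.1]
opening: 0.004
grip_force: 2.2
```

```bash
python3 -c "
from bs import *
bs()"
```

```text
t 6.3 tip box xyz [12.9 -0.2 45.5] yawerr -0.004 F box [-1.45 -0.23  3.11] open 0.0 tool z [ 0.  0. -1.]
```

Request:
{"op": "jog_arm", "data": {"motion": [[[1, 0, 0.1], 0], [[2, 0, 0.2], 0], [[3, 0, 0.2], 0], [[4, 0, 0.2], 0], [[4, 0, 0.2], 0]]}}

```text
t: 6.8
eef_pos: [476.8, 325.0, 70.3]
tcp_rot: [3.142, 0.001, -2.72]
ft_force: [2.9, 1.5, 5.4]
opening: 0.005
grip_force: 3.1
```

Request:
{"op": "jog_arm", "data": {"motion": [[[1, 0, 0], 0], [[2, 0, 0], 0], [[3, 0, 0], 0], [[4, 0, 0], 0], [[4, 0, 0], 0]]}}

```text
t: 7.3
eef_pos: [473.1, 323.3, 70.3]
tcp_rot: [3.142, 0.001, -2.72]
ft_force: [2.1, 1.5, 4.9]
opening: 0.007
grip_force: 3.1
```

```bash
python3 -c "
from bs import *
bs()
c=read_camera('side');cv2.imwrite('pics/s4.png',cv2.resize(c['img'][140:250,220:340],None,fx=5,fy=5,interpolation=0))
"
```

```text
t 7.3 tip box xyz [20.7 -0.2 45.3] yawerr -0.004 F box [-2.53 -0.47  4.86] open 0.01 tool z [ 0.  0. -1.]
```

View pics/s4.png

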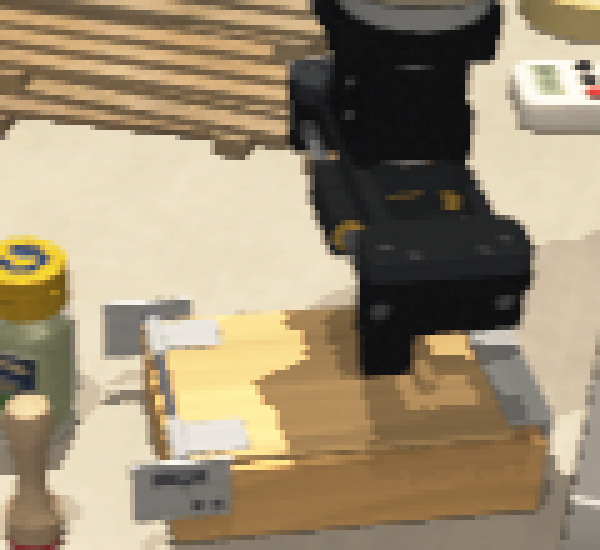

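The lid is sliding: the hinge straps have moved about 3 px (7 mm) towards the lip. I'll keep pushing.

Request:
{"op": "jog_arm", "data": {"motion": [[[1, 0, 0], 0], [[2, 0, 0], 0], [[3, 0, 0], 0], [[4, 0, 0], 0], [[4, 0, 0], 0]]}}

```text
t: 7.85
eef_pos: [469.4, 321.7, 70.3]
tcp_rot: [3.142, 0.0, -2.72]
ft_force: [3.5, 1.1, 4.2]
opening: 0.01
grip_force: 3.1
```

Request:
{"op": "jog_arm", "data": {"motion": [[[1, 0, 0], 0], [[2, 0, 0], 0], [[2.5, 0, 0], 0], [[3, 0, 0], 0], [[3, 0, 0], 0]]}}

```text
t: 8.35
eef_pos: [468.6, 321.3, 70.7]
tcp_rot: [3.141, 0.005, -2.721]
ft_force: [10.7, 4.6, 2.4]
opening: 0.003
grip_force: 5.8
```

```bash
python3 -c "
from bs import *
bs()"
```

```text
t 8.35 tip box xyz [25.6 -0.3 45.7] yawerr -0.004 F box [-11.64   0.19   2.39] open 0.0 tool z [ 0.005  0.003 -1.   ]
```

The push force jumped to 12 N at about 14 mm of travel, which looks like the end stop. I'll back off, lift clear and check.

Request:
{"op": "jog_arm", "data": {"motion": [[[-3, 0, 0], 0], [[-5, 0, -1], 0], [[-6, 0, -8], 0], [[-6, 0, -30], 0], [[-6, 0, -60], 0]]}}

```text
t: 8.85
eef_pos: [471.1, 322.3, 129.6]
tcp_rot: [-3.141, -0.004, -2.72]
ft_force: [-0.1, -0.6, 0.2]
opening: 0.0
grip_force: 0.0
```

Request:
{"op": "jog_arm", "data": {"motion": [[[-10, 0, -40], 0], [[-40, 0, -80], 0], [[-80, 0, -120], 0], [[-110, 0, -120], 0], [[-110, 0, -120], 0]]}}

```text
t: 9.35
eef_pos: [574.9, 368.6, 251.0]
tcp_rot: [3.142, 0.002, -2.721]
ft_force: [-0.8, -0.1, -1.7]
opening: 0.004
grip_force: 0.0
```

```bash
python3 - <<'E'
from bs import *
_,_,_,p,_=bs()
c=read_camera('side');w=read_camera('wrist')
a=cv2.resize(c['img'][150:260,210:340],None,fx=3,fy=3,interpolation=cv2.INTER_CUBIC)
q=proj(w,W(p,(0,0,46)))[0].astype(int);print(q)
b=w['img'][max(0,q[1]-110):q[1]+110,max(0,q[0]-95):q[0]+95];b=cv2.resize(b,(400,int(400*b.shape[0]/b.shape[1])),interpolation=cv2.INTER_CUBIC)
H=max(a.shape[0],b.shape[0]);o=np.zeros((H,a.shape[1]+400,3),np.uint8);o[:a.shape[0],:a.shape[1]]=a;o[:b.shape[0],a.shape[1]:]=b
cv2.imwrite('pics/s5.png',o[:600])
E
```

```text
t 9.35 tip box xyz [-90.8   0.5 226. ] yawerr -0.005 F box [ 0.74 -0.25 -1.69] open 0.0 tool z [ 0.002  0.001 -1.   ]
[256  94]
```

View pics/s5.png

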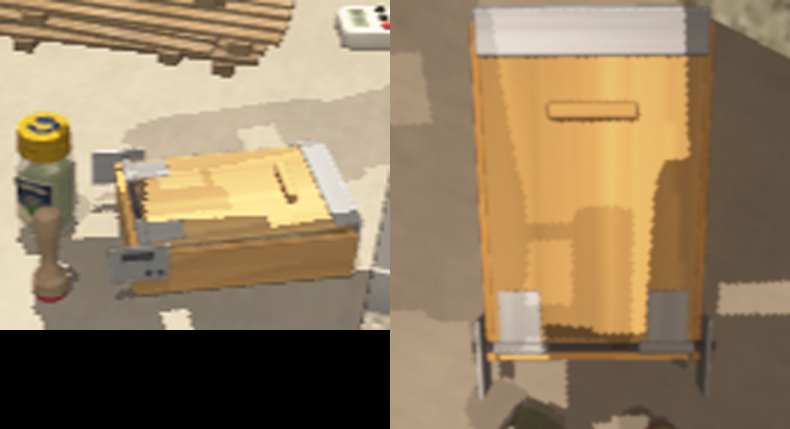

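The lid stays tucked and flat. I'll measure the rib-to-lip gap to check that it's fully home.

```bash
python3 - <<'E'
from bs import *
_,_,_,p,_=bs()
w=read_camera('wrist');g=cv2.cvtColor(w['img'],6).astype(float);b=w['img'][:,:,0].astype(float)
for t in(0.010,.012,.014):
    print(t,[proj(w,W(p,(x,0,z)))[0].round(1).tolist() for x,z in((67,53),(-90+1e3*t+123,55),(-90+1e3*t+115,55),(-85,42),(85,42))])
u=[int(proj(w,W(p,(0,0,46)))[0][0])+k for k in range(-10,11)]
print([(v,int(b[v,u].mean()),int(g[v,u].mean())) for v in range(0,52)])
E
```

```text
t 9.45 tip box xyz [-87.6   0.3 224.2] yawerr -0.004 F box [-0.45 -0.35 -0.02] open 0.0 tool z [-0.002 -0.001 -1.   ]
0.01 [[256.7, 26.2], [256.8, 51.9], [256.8, 60.4], [257.2, 171.9], [256.6, 9.1]]
0.012 [[256.7, 26.2], [256.8, 49.8], [256.8, 58.3], [257.2, 171.9], [256.6, 9.1]]
0.014 [[256.7, 26.2], [256.8, 47.6], [256.8, 56.2], [257.2, 171.9], [256.6, 9.1]]
[(0, 120, 150), (1, 120, 150), (2, 120, 150), (3, 117, 144), (4, 124, 142), (5, 164, 175), (6, 191, 198), (7, 185, 196), (8, 181, 195), (9, 184, 197), (10, 187, 200), (11, 188, 201), (12, 186, 199), (13, 184, 197), (14, 184, 197), (15, 188, 202), (16, 193, 206), (17, 195, 208), (18, 196, 209), (19, 197, 210), (20, 198, 212), (21, 199, 213), (22, 198, 212), (23, 197, 210), (24, 197, 211), (25, 198, 211), (26, 183, 196), (27, 131, 146), (28, 84, 130), (29, 94, 173), (30, 101, 184), (31, 101, 183), (32, 101, 183), (33, 101, 183), (34, 101, 183), (35, 101, 183), (36, 101, 183), (37, 101, 184), (38, 101, 184), (39, 101, 184), (40, 101, 184), (41, 101, 184), (42, 101, 184), (43, 101, 184), (44, 101, 184), (45, 101, 184), (46, 101, 184), (47, 101, 184), (48, 93, 172), (49, 77, 145), (50, 85, 160), (51, 98, 180)]
```

The gap gives a tuck of about 13–14 mm. With the hard stop felt at 12 N, the lid is home and stays shut with the hand clear.

```bash
python3 -c "
from cell import job_done
print(job_done())"
```

```text
the job is handed in; nothing more can be done
None
```

The cake box is shut and the job is handed in: the lid is flat, tucked about 13–14 mm under the lip (measured from the image, with a firm stop felt at 12 N), and stays down by itself, with the stamp and jar still standing beside the box; the cakes can't be seen under the lid.

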